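# Line up a frame stick under the punch and hold the mallet ready

## Task

Slide the wooden frame stick along the channel of the hand punch until its marked line is exactly under the punch's tip, and leave it lying flat there. Then draw the wooden mallet out of its sloping holder, turn it until its handle is level and one end face of its head looks straight down, and hold it centred over the punch's cap with about 4 cm of air between face and cap, never striking the press. The program finishes while still holding the mallet up there, still; do not put it down, and do not push the other things on the counter about.

Things in the scene. Friction and masses are not known exactly. Their poses are not given: they have to be found in the camera images.
- press: Fixed grey C-frame punch. Origin on the counter below the punch axis; y runs along its channel. Bed x -60 to 90, y -100 to 100, 10 mm thick; two steel fences (top 18 mm) form a channel 27 mm wide centred on x = 0. Column x 49 to 83, y -20 to 20, 115 high; arm 24 wide in y, from the column to x = -17, heights 85 to 115, carries a 12 mm punch rod that does not move.
- punch_tip (a point): Lower point of the punch, on its axis, 50 mm above the counter and 6 mm above the stick's top.
- punch_cap (a point): Centre of the top of the punch's round cap (24 mm diameter), 150 mm above the counter; the highest point of the press.
- stick: Loose light-wood frame stick 24 (x) x 300 (y) x 34 (z) mm, 0.13 kg, lying in the channel (underside 10 mm, top 44 mm above the counter; 1.5 mm play each side), both ends sticking out past the bed. Origin: centre of its underside; y along its length, same way as the press's y. It starts with its mark 30 to 70 mm too far to +y.
- mark (a point): The marked spot: centre of a thin dark line drawn across the stick's top and down its sides (a short stroke crosses it on top), on the top face, 20 mm towards -y from the middle of the length (130 mm from the -y end).
- holder: Fixed steel mallet holder, foot 140 x 90 mm (x -50 to 90). A cradle sloping at 45 degrees, open at the top, 61 mm wide, cups the lower half of the mallet's head (floor, end stop, two side cheeks, 2.5 mm play each side). Origin on the counter below the centre of the mallet's head; x is the horizontal direction in which the handle rises.
- mallet: Wooden mallet, about 0.22 kg. Head 40 (x) x 44 (y) x 76 (z) mm, origin at its centre, end faces at z = +-38. Handle along +x, x 20 to 170, 18 wide (y), 24 deep (z), flat-sided; mass centre x = 27. Rests in the holder: origin 72 mm up, x rising 45 degrees away from the robot, y level, z 45 degrees up and back. Handle free from x = 30 out; comes out straight up or along its z.
- paint_jar: Bystander: paint jar, 56 mm diameter, 70 high; origin centre of underside.
- tape_roll: Bystander: roll of tape lying flat, 90 mm outside diameter, 25 high; origin centre of underside.
- offcut: Bystander: short piece of the same moulding, 24 x 70 x 34 mm; origin centre of underside.
- glue: Bystander: bottle, 50 mm diameter, 130 high; origin centre of underside.
- screwdriver: Bystander: screwdriver lying on the counter; origin under its middle.
- cup: Bystander: white cup, 76 mm across the rim, 90 high; origin centre of underside.
Things that resemble listed ones, but are neither listed nor needed, are in the scene too. Leave any blue look-alike of the press alone. Leave any blue look-alike of the mallet alone.

How it is judged:
By the outcome, as a careful person would: the job done as asked, in the order asked, and still so for the second after the job is handed in, while the arm keeps its last pose, push and grip.
It also fails if it takes over 54 s, if anything falls off the work surface, if the arm or the gripper's body presses on something with over 40 N, if the wrist force passes 120 N, or if a joint passes its speed limit or range.

## Robot

A 6-joint arm with a two-finger parallel gripper is mounted at the origin on the work surface. World frame = base frame: x ahead of the robot, y to its left, z up, the work surface at z = 0. Lengths are in m, angles in rad, forces in N, time in s.
With the tool pointing down it reaches from about 0.325 to 0.85 m from the base axis. Payload 4.4 kg.
Tool frame: the origin (TCP) lies on the centre line of the jaws, within the pads' length; the fingertips stand ahead of it and the grasp point (between the pads) lies 8 mm behind it (r.tip_extent is the z of the fingertips in the tool frame, in m); z points along the fingers, y is the line along which they close (so a half turn about z gives the same grasp; the last joint's range is limited). The gripper opens to 94 mm and grips with 3 to 60 N. Pads are 16 mm wide; open, the fingers measure 119 mm over their backs; the gripper's body (75 mm by 177 mm) begins 78 mm behind the grasp point.
Start: joints at [-0.15, 0.207, 1.542, -0, 1.393, -0.15], TCP at [0.575, -0, 0.216] pointing down, gripper open.
Joint ranges: [-2.73, 2.73], [-0.86, 2.22], [0.23, 2.46], [-1.11, 4.25], [0.08, 2.63], [-2.82, 2.82]. Speed limits (rad/s): [2.79, 2.79, 3.14, 3.14, 3.14, 3.14].

## Interface

Orientations are given as a unit quaternion [x, y, z, w].
In Python, from bench import r, camera, cut_out gives the robot as it stands.
- The arm moves only by the tool move_arm, never from a script. Its argument "steps" is a list of rows, each a list of 7 numbers: the opening in per cent of the stroke, from 0 (shut) to 100 (fully open), then the shift along the tool's x, y, z in mm, then the turn, a rotation vector about the tool's x, y, z in rad. A call has 1 to 12 rows; each row shifts and turns the commanded pose from where the row before left it, along the tool's axes as they then stand; what a row does not reach is not made up. A row lasts 1/8 s, in which the tool goes at most 62.5 mm and 10.7 degrees, less where a joint would pass 70% of its speed; a pose out of reach is approached as far as the arm can. A call with a gripper value outside its range is refused whole. The fingers move at their own pace and stop on an object; "squeeze" is the grip in N (left out, the last holds). Time passes only in rows, so rows that do not move let the fingers close. It gives the time, the measured TCP pose, the force, the opening and the grip force at its end, in the units of the state.
- r.state(): the state, without advancing time (a new reading comes with each control period).
- camera(name): name is "scene" or "side" or "wrist"; returns a dict with "image" (420x560x3 uint8, red, green, blue), "K" (3x3 intrinsics, pixels), "rvec" (rotation vector, rad) and "tvec" (3), from world to camera coordinates, as OpenCV has them; the wrist camera has in their place "tool_from_camera" (4x4, takes a point from camera to tool coordinates, whose origin is the TCP and whose axes are the flange's). Camera axes: x right, y down, z forward; pixel columns grow to the right and rows downward; lengths in m; the calibration is good to about 2 mm. A picture is of the moment at which its call begins: read the wrist's pose just before it. There is no depth.
- r.finish_job(): hands the job in; it is judged then, once.
Trained networks look in the newest picture that a camera, given by its name, has taken for a name from the list of things; names that differ only in an ending like _2 or _b are one class to them, and where a whole thing is asked for, a point or a joint stands for the part that bears it (a point fixed in the world has none). Each returns a list of dicts, best first, with "score" (0 to 1); they miss things now and then, are a little off and sometimes report something else, mostly with a low value. They report only what shows in the picture. A call takes as long as a camera call. They do not tell look-alikes from the thing itself.
- cut_out(camera, name): "mask" (420x560 bool, what is visible of it) and "extent" ([centre column, centre row, width, height] in pixels, round what is visible of it).
The state is a dict: "clock": time; "joint_pos": joint angles; "qd": joint speeds; "tau": joint torques, N m; "tool_pos": TCP position; "tool_rot": TCP orientation; "ft_force": force on the tool from outside, world axes, zero at the start; "ft_torque": the same for the moment, N m; "gripper_width": finger opening in m; "finger_force": force on a finger pad.
Only numpy, scipy, OpenCV 4.12 (cv2) and the standard library are available. Lean on these libraries where they do the work, as an engineer would, in place of code of your own. Each camera call takes 0.05 s, during which the arm holds its last target. There are 200 camera calls.

## Working session

There is one attempt and no reset: what is moved stays moved. The work goes in short steps, Python scripts to look and compute and a tool call to move; the robot and the scene stay as the last step left them, time stands still between calls to the robot, and variables do not carry over. Pictures are saved under pics/ and viewed, at most 10 in all, crops included, and the job is handed in when it is done.

Besides the shell and the picture viewer there is one more tool, called by a JSON object that holds its "name" and its "arguments", one argument or row to a line. move_arm: Moves the arm, as the interface text tells. Its arguments: {"type":"object","properties":{"steps":{"type":"array","items":{"type":"array","items":{"type":"number"}}},"squeeze":{"type":"number"}},"required":["steps"]}

```bash
ls; mkdir -p pics; python3 - <<'E'
from bench import r,camera,cut_out
import cv2,numpy as np
for n in("scene","side"):
    c=camera(n); cv2.imwrite(f"pics/{n}0.png",cv2.resize(c["image"][:,:,::-1],(800,600),interpolation=cv2.INTER_CUBIC))
    R=cv2.Rodrigues(np.array(c["rvec"]))[0]; print(n,np.round(c["K"],1).tolist(),(-R.T@np.array(c["tvec"])).round(3),R[2].round(2))
    for k in("press","punch_tip","punch_cap","stick","mark","holder","mallet"):
        print(k,[(round(d["score"],2),np.round(d["extent"]).tolist()) for d in cut_out(n,k)[:3]])
print(r.state(),r.tip_extent)
E
```

```text
pics
scene [[386.7, 0.0, 278.4], [0.0, 386.7, 208.7], [0.0, 0.0, 1.0]] [0.933 0.595 0.77 ] [-0.4  -0.66 -0.64]
press [(0.92, [288.0, 267.0, 80.0, 81.0]), (0.72, [260.0, 380.0, 101.0, 81.0])]
punch_tip [(0.71, [261.0, 375.0, 97.0, 86.0]), (0.61, [288.0, 267.0, 80.0, 84.0])]
punch_cap [(0.76, [288.0, 266.0, 83.0, 80.0]), (0.59, [260.0, 377.0, 93.0, 84.0])]
stick [(0.68, [307.0, 292.0, 56.0, 86.0])]
mark [(0.79, [309.0, 292.0, 57.0, 86.0]), (0.72, [342.0, 247.0, 21.0, 36.0])]
holder [(0.51, [286.0, 267.0, 82.0, 83.0])]
mallet [(0.71, [241.0, 175.0, 61.0, 43.0]), (0.51, [310.0, 170.0, 56.0, 12.0]), (0.39, [188.0, 229.0, 31.0, 40.0])]
side [[503.5, 0.0, 281.1], [0.0, 503.5, 215.2], [0.0, 0.0, 1.0]] [0.428 0.932 0.933] [ 0.08 -0.78 -0.62]
press [(0.71, [263.0, 273.0, 75.0, 80.0]), (0.69, [153.0, 344.0, 100.0, 93.0])]
punch_tip [(0.79, [150.0, 345.0, 101.0, 96.0]), (0.62, [264.0, 275.0, 78.0, 77.0])]
punch_cap [(0.96, [152.0, 348.0, 103.0, 90.0]), (0.78, [263.0, 275.0, 78.0, 82.0])]
stick [(0.8, [260.0, 298.0, 41.0, 101.0])]
mark [(0.63, [261.0, 297.0, 45.0, 97.0])]
holder [(0.81, [293.0, 208.0, 57.0, 43.0])]
mallet [(0.94, [292.0, 188.0, 39.0, 40.0]), (0.8, [381.0, 200.0, 56.0, 45.0])]
{'clock': 0.8, 'joint_pos': array([-1.50500586e-01,  2.06572417e-01,  1.54147223e+00,  4.57189611e-06,
        1.39348113e+00, -1.50549916e-01]), 'qd': array([ 0.0011327 ,  0.00145189, -0.00056482, -0.00053509, -0.00024136,
       -0.00024788]), 'tau': array([ 2.75349475e-04, -3.70834386e+01, -2.81744581e+01,  6.99501741e-02,
        2.72364460e-02, -8.04875697e-06]), 'tool_pos': array([ 5.75024151e-01, -1.38082958e-05,  2.16475549e-01]), 'tool_rot': array([7.07089625e-01, 7.07123936e-01, 2.16420434e-05, 2.55868200e-05]), 'ft_force': array([ 0.50707225,  0.72985372, -0.06308633]), 'ft_torque': array([-0.05237174, -0.00806773, -0.01169606]), 'finger_force': 0.0, 'gripper_width': 0.09406955825541877} 0.011
```

View pics/scene0.png

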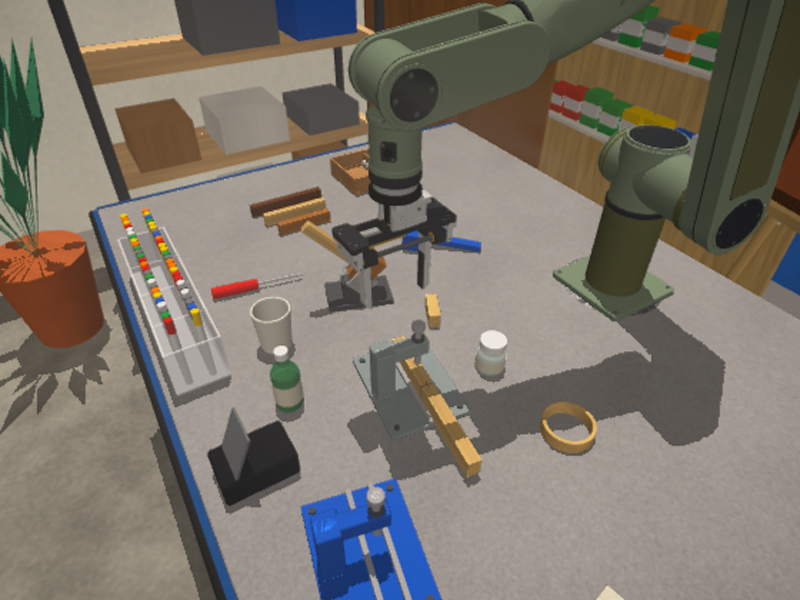

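View pics/side0.png

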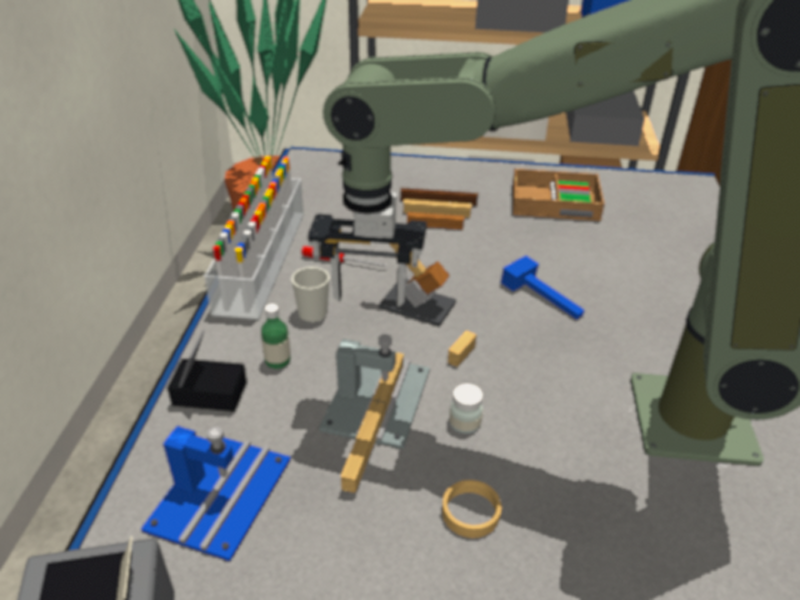

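The scene view (800-wide) shows the grey press with its cap at (418,328) and the stick running to (475,465). The wooden mallet in the dark holder is at (365,265), and blue look-alikes are at (370,540) for the press and (440,243) for the mallet. In the side view the cap is at (385,342), the mallet head at (430,275), and the blue look-alikes are at (215,490) and (540,285). The task wants the grey press and the brown wooden mallet, because those match the descriptions and the blue ones are excluded.

```bash
cat > h.py <<'E'
import numpy as np,cv2,json
from bench import r,camera,cut_out
from scipy.spatial.transform import Rotation as Ro
from scipy.optimize import least_squares
def T():
    s=r.state(); M=np.eye(4); M[:3,:3]=Ro.from_quat(s["tool_rot"]).as_matrix(); M[:3,3]=s["tool_pos"]; return M
def snap(n):
    """image and P: (K, world->cam 4x4)"""
    M=T(); c=camera(n); W=np.eye(4)
    if n=="wrist": W=np.linalg.inv(M@np.array(c["tool_from_camera"]))
    else: W[:3,:3]=cv2.Rodrigues(np.array(c["rvec"]))[0]; W[:3,3]=np.ravel(c["tvec"])
    return c["image"],(np.array(c["K"]),W)
def proj(P,X):
    X=np.atleast_2d(X); c=X@P[1][:3,:3].T+P[1][:3,3]; u=c@P[0].T; return u[:,:2]/u[:,2:]
def ray(P,uv):
    R=P[1][:3,:3]; o=-R.T@P[1][:3,3]; d=R.T@np.linalg.inv(P[0])@np.array([*uv,1.]); return o,d
def onz(P,uv,z):
    o,d=ray(P,uv); return o+d*(z-o[2])/d[2]
def tri(obs):
    A=np.zeros((3,3));b=np.zeros(3)
    for P,uv in obs:
        o,d=ray(P,uv); d/=np.linalg.norm(d); Q=np.eye(3)-np.outer(d,d); A+=Q;b+=Q@o
    return np.linalg.solve(A,b)
E
python3 - <<'E'
from h import *
S,Ps=snap("scene");D,Pd=snap("side");Wi,Pw=snap("wrist")
k=.7
for n,a,b in(("cap",(418,328),(385,342)),("stick end top",(473,462),(347,487)),("mallet head",(368,267),(430,275)),("offc",(433,310),(462,348)),("jar",(493,342),(467,395)),("glue",(281,352),(271,313))):
    print(n,tri([(Ps,np.array(a)*k),(Pd,np.array(b)*k)]).round(3))
c=camera("wrist");print(np.round(c["tool_from_camera"],3),np.round(c["K"],0))
cv2.imwrite("pics/w0.png",cv2.resize(Wi[:,:,::-1],(800,600),interpolation=cv2.INTER_CUBIC))
E
```

```text
cap [0.545 0.024 0.137]
stick end top [0.574 0.235 0.026]
mallet head [ 0.49  -0.257  0.074]
offc [ 0.413 -0.116  0.016]
jar [0.4   0.059 0.063]
glue [ 0.762 -0.054  0.119]
[[-0.    -0.967 -0.254  0.073]
 [ 1.    -0.     0.    -0.   ]
 [-0.    -0.254  0.967 -0.169]
 [ 0.     0.     0.     1.   ]] [[353.   0. 279.]
 [  0. 353. 209.]
 [  0.   0.   1.]]
```

View pics/w0.png

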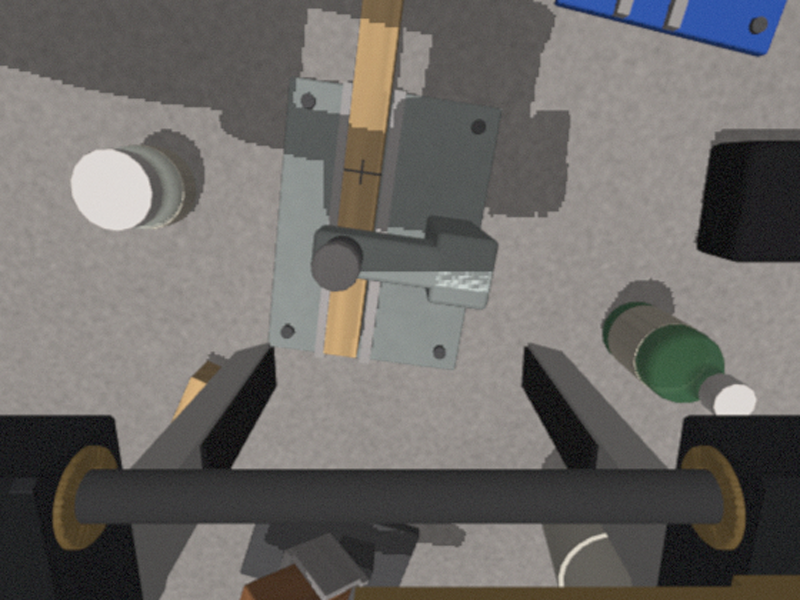

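The wrist view (800-wide) shows the grey bed's corners at (294,78), (501,108), (455,368) and (270,345). The cap is at (336,262), the mark cross at (362,172), and part of the mallet shows at the bottom.

```bash
python3 - <<'E'
from h import *
I,P=snap("wrist")
px=np.array([(294,78),(501,108),(455,368),(270,345),(336,262)])*.7
L=np.array([(-60,100,10),(90,100,10),(90,-100,10),(-60,-100,10),(0,0,150)])/1e3
def w(p,L): return np.c_[L[:,:2]@np.array([[np.cos(p[2]),np.sin(p[2])],[-np.sin(p[2]),np.cos(p[2])]])+p[:2],L[:,2]]
s=least_squares(lambda p:(proj(P,w(p,L))-px).ravel(),[.545,.024,0]);p=s.x
print(p,s.fun.reshape(-1,2).round(1).tolist())
m=onz(P,np.array((362,172))*.7,.044);c,sn=np.cos(p[2]),np.sin(p[2])
d=m[:2]-p[:2];print("mark world",m,"local",[c*d[0]+sn*d[1],-sn*d[0]+c*d[1]])
print("cap tri with scene/side", p)
E
```

```text
[ 0.54580793  0.02729226 -0.14052382] [[-2.7, -3.0], [2.2, -1.3], [0.6, 1.1], [-1.1, -0.1], [0.7, 2.9]]
mark world [0.55106754 0.06938473 0.044     ] local [np.float64(-0.0006877865225539776), np.float64(0.0424142280452223)]
cap tri with scene/side [ 0.54580793  0.02729226 -0.14052382]
```

{"name": "move_arm", "arguments": {
  "steps": [
    [100, 0, 0, -50, 0, 0, 0.14],
    [100, 50, -32, -14, 0, 0, 0],
    [100, 0, 0, 0, 0, 0, 0],
    [100, 0, 0, 0, 0, 0, 0]
  ]
}}

```text
clock: 1.55
tool_pos: [0.5502, 0.0539, 0.2802]
tool_rot: [0.755, 0.656, -0.0, 0.0]
ft_force: [0.5, -0.3, 0.0]
gripper_width: 0.0942
finger_force: 0.0
```

```bash
python3 - <<'E'
from h import *
I,P=snap("wrist")
import pickle;pickle.dump((I,P),open("w1.pkl","wb"))
cv2.imwrite("pics/w1.png",cv2.resize(I[:,:,::-1],(800,600),interpolation=cv2.INTER_CUBIC))
print(T().round(4))
E
```

```text
[[ 1.397e-01  9.902e-01 -1.000e-03  5.501e-01]
 [ 9.902e-01 -1.397e-01 -4.000e-04  5.350e-02]
 [-6.000e-04 -1.000e-03 -1.000e+00  2.797e-01]
 [ 0.000e+00  0.000e+00  0.000e+00  1.000e+00]]
```

View pics/w1.png

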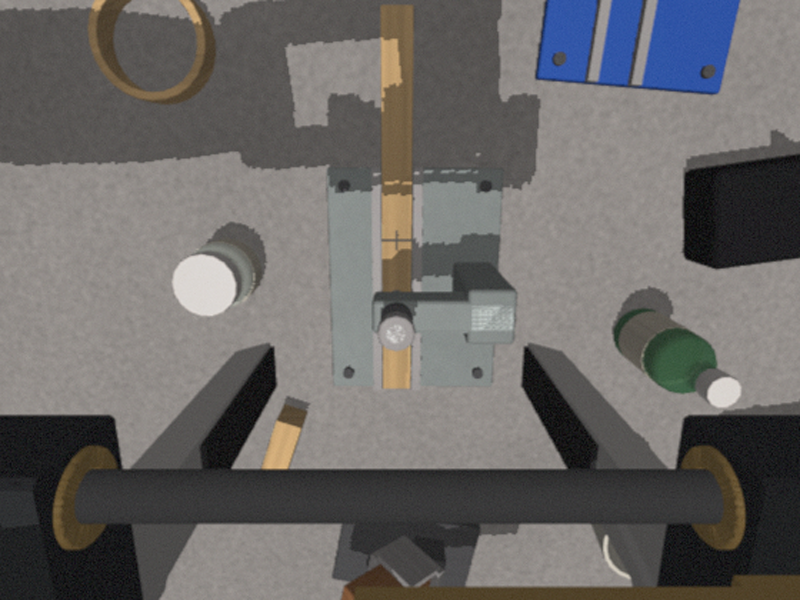

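The wrist view shows bed corners at (330,168), (502,168), (492,385) and (332,387). The cap is at (396,331), the mark at (398,240) and the stick's +y end at (397,5), which gives a consistent fit.

```bash
cat >> h.py <<'E'
def w(p,L): return np.c_[L[:,:2]@np.array([[np.cos(p[2]),np.sin(p[2])],[-np.sin(p[2]),np.cos(p[2])]])+p[:2],L[:,2]]
def loc(p,m):
    c,s=np.cos(p[2]),np.sin(p[2]);d=m[:2]-p[:2];return np.round([c*d[0]+s*d[1],-s*d[0]+c*d[1]],4)
def fit(P,px,L,p0):
    s=least_squares(lambda p:(proj(P,w(p,L))-px).ravel(),p0);return s.x,s.fun.reshape(-1,2).round(1).tolist()
E
python3 - <<'E'
from h import *
import pickle;I,P=pickle.load(open("w1.pkl","rb"))
px=np.array([(330,168),(502,168),(492,385),(332,387),(396,331)])*.7
L=np.array([(-60,100,10),(90,100,10),(90,-100,10),(-60,-100,10),(0,0,150)])/1e3
for a in(slice(0,5),slice(0,4)):
    p,e=fit(P,px[a],L[a],[.545,.024,0]);print(p,e)
    for n,q in(("mark",(398,240)),("end",(397,5)),("end-",(397,389))):
        m=onz(P,np.array(q)*.7,.044);print(n,m.round(4),loc(p,m))
print("cap only",onz(P,px[4],.15))
E
```

```text
[ 0.5451124   0.02660115 -0.14467883] [[-2.6, -1.1], [1.6, -0.4], [-0.1, 0.9], [0.7, -1.0], [0.3, 1.4]]
mark [0.552  0.0691 0.044 ] [0.0007 0.043 ]
end [0.5749 0.2375 0.044 ] [-0.0009  0.213 ]
end- [ 0.533 -0.06   0.044] [ 0.0005 -0.0874]
[ 0.54517683  0.02597284 -0.14402528] [[-2.5, -0.5], [1.7, 0.1], [0.0, 1.3], [0.8, -0.6]]
mark [0.552  0.0691 0.044 ] [0.0006 0.0437]
end [0.5749 0.2375 0.044 ] [-0.0009  0.2136]
end- [ 0.533 -0.06   0.044] [ 0.0003 -0.0868]
cap only [0.54501614 0.02791053 0.15      ]
```

```bash
python3 - <<'E'
from h import *
S,Ps=snap("scene");D,Pd=snap("side")
t=tri([(Ps,np.array((376,493))*.7),(Pd,np.array((215,437))*.7)]);print(t,loc([.5451,.0266,-.1445],t))
t=tri([(Ps,np.array((570,410))*.7),(Pd,np.array((472,490))*.7)]);print(t,loc([.5451,.0266,-.1445],t))
E
```

```text
[0.75950999 0.26206502 0.14110144] [0.1783 0.2639]
[0.38402624 0.24263645 0.04944359] [-0.1905  0.1906]
```

{"name": "move_arm", "arguments": {
  "steps": [
    [0, 53, -1, 0, 0, 0, 0.004],
    [0, 53, 0, 0, 0, 0, 0],
    [0, 53, 0, 0, 0, 0, 0],
    [0, 53, 0, 0, 0, 0, 0],
    [0, 0, 0, 60, 0, 0, 0],
    [0, 0, 0, 60, 0, 0, 0],
    [0, 0, 0, 60, 0, 0, 0],
    [0, 0, 0, 50, 0, 0, 0],
    [0, 0, 0, 23, 0, 0, 0],
    [0, 0, 0, 0, 0, 0, 0],
    [0, 0, 0, 0, 0, 0, 0]
  ],
  "squeeze": 10
}}

```text
clock: 3.08
tool_pos: [0.5808, 0.2638, 0.0284]
tool_rot: [0.756, 0.654, 0.001, 0.0]
ft_force: [0.7, -1.3, 0.9]
gripper_width: 0.0005
finger_force: 0.0
```

```bash
python3 - <<'E'
from h import *
t=T()[:3,3];print(t,loc([.5451,.0266,-.1445],t))
S,Ps=snap("scene");D,Pd=snap("side")
a=cv2.resize(S[190:350,190:390,::-1],(500,400));b=cv2.resize(D[210:370,160:360,::-1],(500,400))
c=np.hstack([a,b]);cv2.imwrite("pics/p0.png",cv2.resize(c,(800,320)))
E
```

```text
[0.58077209 0.26375551 0.02835104] [0.0012 0.2398]
```

View pics/p0.png

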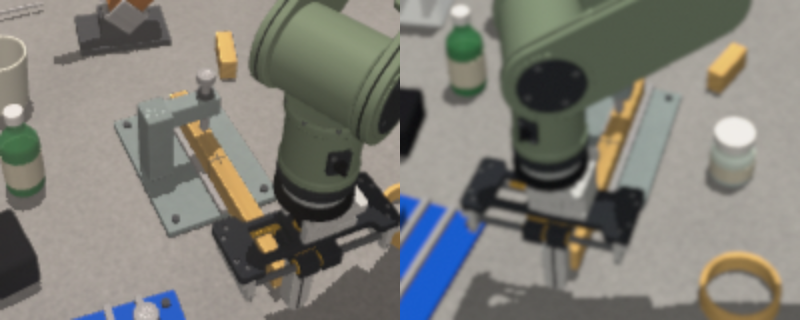

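The fingers stand just beyond the stick's +y end, clear of everything. Now I push it.

{"name": "move_arm", "arguments": {
  "steps": [
    [0, -10, -1, 0, 0, 0, 0],
    [0, -8, 0, 0, 0, 0, 0],
    [0, -7, 0, 0, 0, 0, 0],
    [0, -7, 0, 0, 0, 0, 0],
    [0, -7, 0, 0, 0, 0, 0],
    [0, -7, 0, 0, 0, 0, 0],
    [0, -6, 0, 0, 0, 0, 0],
    [0, -4, 0, 0, 0, 0, 0],
    [0, -2, 0, 0, 0, 0, 0],
    [0, 0, 0, 0, 0, 0, 0],
    [0, 0, 0, 0, 0, 0, 0]
  ]
}}

```text
clock: 4.55
tool_pos: [0.5698, 0.2064, 0.0271]
tool_rot: [0.756, 0.654, -0.001, -0.0]
ft_force: [0.8, -0.1, 0.5]
gripper_width: 0.0006
finger_force: 0.0
```

```bash
python3 - <<'E'
from h import *
t=T()[:3,3];print(t,loc([.5451,.0266,-.1445],t))
E
```

```text
[0.56983264 0.20644849 0.02709802] [-0.0014  0.1815]
```

{"name": "move_arm", "arguments": {
  "steps": [
    [0, 15, 0, 0, 0, 0, 0],
    [0, 0, 0, -60, 0, 0, 0],
    [0, 0, 0, -60, 0, 0, 0],
    [0, 0, 0, -60, 0, 0, 0],
    [0, -60, 0, -10, 0, 0, 0],
    [0, -60, 0, 0, 0, 0, 0],
    [0, 0, 0, 0, 0, 0, 0],
    [0, 0, 0, 0, 0, 0, 0]
  ]
}}

```text
clock: 5.55
tool_pos: [0.5553, 0.1035, 0.2175]
tool_rot: [0.756, 0.654, 0.0, -0.0]
ft_force: [0.2, -0.3, -0.2]
gripper_width: 0.0002
finger_force: 0.0
```

```bash
python3 - <<'E'
from h import *
I,P=snap("wrist")
import pickle;pickle.dump((I,P),open("w2.pkl","wb"))
cv2.imwrite("pics/w2.png",cv2.resize(I[:300,140:540,::-1],(800,600),interpolation=cv2.INTER_CUBIC))
E
```

```text
(no output)
```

View pics/w2.png

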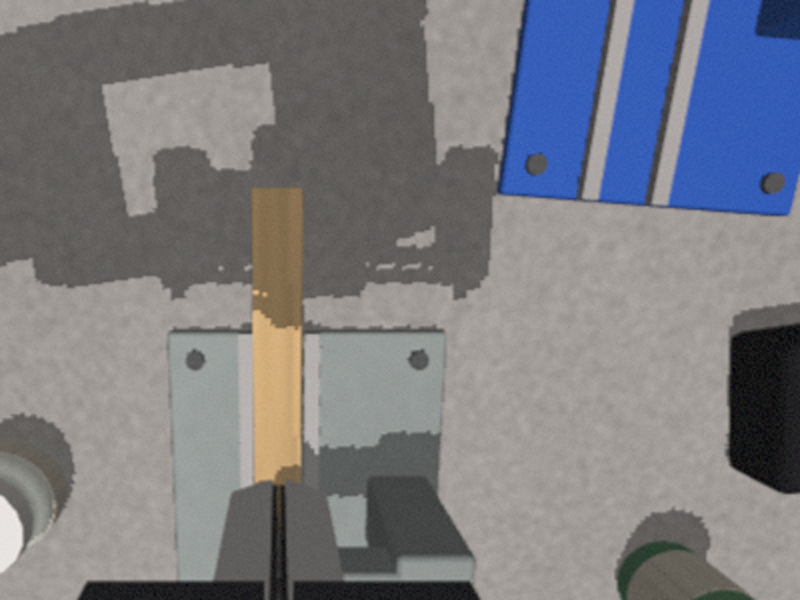

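The crop (2x) shows the stick's end at row 188 and the bed's +y edge at row 331, running from (168,331) to (445,331).

```bash
python3 - <<'E'
from h import *
import pickle;I,P=pickle.load(open("w2.pkl","rb"))
p=[.5451,.0266,-.1445]
u=lambda x,y:(140+x/2,y/2)
for q,z in(((168,331),.01),((445,331),.01),((277,331),.01),((277,188),.044)):
    m=onz(P,u(*q),z);print(m.round(4),loc(p,m))
# column of rows edge refine
g=I[:,260:295].mean(axis=(1,2));print(90+np.argmax(np.abs(np.diff(g[88:100]))))
E
```

```text
[0.5005 0.1341 0.01  ] [-0.0596  0.1   ]
[0.6469 0.1129 0.01  ] [0.0883 0.1   ]
[0.5581 0.1258 0.01  ] [-0.0014  0.1   ]
[0.5683 0.1958 0.044 ] [-0.0014  0.1708]
95
```

The end is about 0.8 mm from its target. I check the mark directly with an oblique look under the press arm.

{"name": "move_arm", "arguments": {
  "steps": [
    [100, 24, 0, 17, 0, 0, 0],
    [100, 0, 0, 0, 0, -0.174, 0],
    [100, 0, 0, 0, 0, -0.174, 0],
    [100, 0, 0, 0, 0, -0.174, 0],
    [100, 0, 0, 0, 0, 0, 0],
    [100, 0, 0, 0, 0, 0, 0]
  ]
}}

```text
clock: 6.35
tool_pos: [0.5586, 0.1274, 0.2002]
tool_rot: [0.73, 0.633, -0.195, 0.168]
ft_force: [0.1, -0.4, 0.5]
gripper_width: 0.057
finger_force: 0.0
```

```bash
python3 - <<'E'
from h import *
I,P=snap("wrist")
import pickle;pickle.dump((I,P),open("w3.pkl","wb"))
p=[.5451,.0266,-.1445]
u=proj(P,w(p,np.array([[0,0,.05],[0,0,.044],[0,.1,.01]])));print(u)
x,y=u[0].astype(int);x0,y0=max(x-80,0),max(y-60,0);print(x0,y0)
cv2.imwrite("pics/w3.png",cv2.resize(I[y0:y0+120,x0:x0+160,::-1],(800,600),interpolation=cv2.INTER_CUBIC))
E
```

```text
[[279.91791105 203.8144832 ]
 [279.90720035 199.79507119]
 [280.2732994   93.08686234]]
199 143
```

View pics/w3.png

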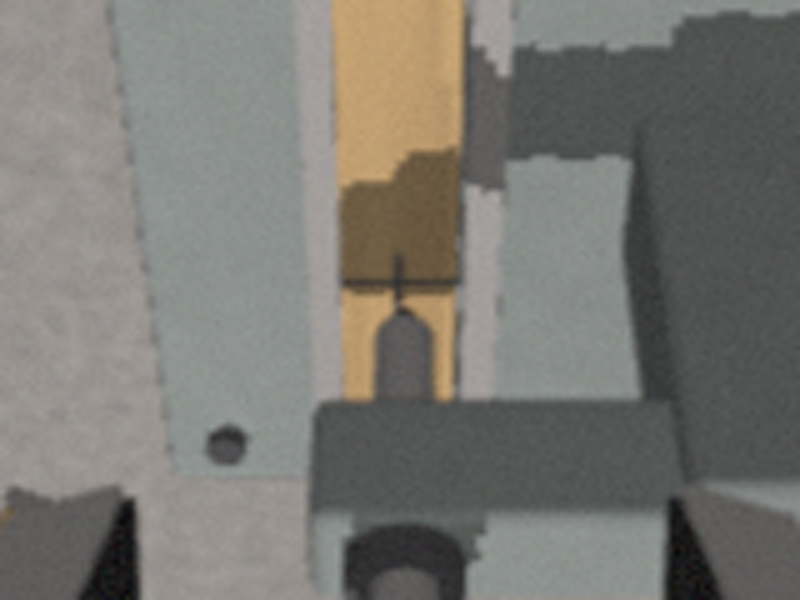

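```bash
python3 - <<'E'
from h import *
import pickle;I,P=pickle.load(open("w3.pkl","rb"))
p=[.5451,.0266,-.1445]
u=lambda x,y:(199+x/5-.4,143+y/5-.4)
a=onz(P,u(398,283),.044);b=onz(P,u(402,312),.05)
print(loc(p,a),loc(p,b))
for q,z in(((400,399),.085),((400,510),.115)):
    print(loc(p,onz(P,u(*q),z)))
g=I[190:212,275:284].mean(axis=2).round();print(g.astype(int))
E
```

```text
[-0.0018  0.0008] [-0.0009 -0.0017]
[-0.0013  0.0096]
[-0.0013  0.0136]
[[ 93  91  87  87  87  87  84  86  87]
 [ 91  94  88  89  86  88  84  84  86]
 [ 91  91  87  85  88  86  85  84  83]
 [ 90  92  85  80  82  86  84  88  84]
 [ 92  89  81  68  74  84  85  86  85]
 [ 90  91  80  65  66  83  83  84  88]
 [ 91  90  78  60  64  80  87  83  86]
 [ 91  91  79  61  67  80  87  87  86]
 [ 84  82  72  56  65  76  78  81  78]
 [ 63  65  61  49  55  55  61  58  59]
 [ 81  84  70  57  68  75  81  76  77]
 [100 123 106  61  74  87  87  92  86]
 [144 148 117  65  81 116 131 131 134]
 [152 156 126  94 112 141 145 148 144]
 [157 157 135  91  83 105 131 142 146]
 [156 153 121  72  55  63  91 126 142]
 [144 127  99  86  81  81  78 105 122]
 [120  98  89  88  94  92  84  92  98]
 [ 96  88  90  92  90  92  91  89  89]
 [ 84  88  90  94  88  92  91  90  82]
 [ 85  88  91  96  95  92  88  91  87]
 [ 84  86  90  90  94  93  95  91  89]]
```

Anchored on the tip, the mark reads about +2.5 mm, and from the end it reads +0.8 mm. I go back and push 1.5 mm further, then verify from the side.

{"name": "move_arm", "arguments": {
  "steps": [
    [0, 0, 0, -20, 0, 0.174, 0],
    [0, 0, 0, 0, 0, 0.174, 0],
    [0, 0, 0, 0, 0, 0.174, 0],
    [0, 48, 0, 0, 0, 0, 0],
    [0, 48, 0, 0, 0, 0, 0],
    [0, 0, 0, 0, 0, 0, 0]
  ]
}}

```text
clock: 7.15
tool_pos: [0.5746, 0.2322, 0.2195]
tool_rot: [0.756, 0.655, 0.002, 0.0]
ft_force: [0.5, -0.1, -0.5]
gripper_width: 0.0077
finger_force: 0.0
```

```bash
python3 - <<'E'
from h import *
t=T()[:3,3];print(t,loc([.5451,.0266,-.1445],t), T()[:3,2],r.state()["gripper_width"])
E
```

```text
[0.57456145 0.23221256 0.21948372] [-0.0005  0.2077] [ 0.00316897  0.00214213 -0.99999268] 0.00765682059555023
```

{"name": "move_arm", "arguments": {
  "steps": [
    [0, 0, 0, 60, 0, 0, 0],
    [0, 0, 0, 60, 0, 0, 0],
    [0, 0, 0, 50, 0, 0, 0],
    [0, 0, 0, 22, 0, 0, 0],
    [0, 0, 0, 0, 0, 0, 0],
    [0, -17, 0, 0, 0, 0, 0],
    [0, -5, 0, 0, 0, 0, 0],
    [0, -3, 0, 0, 0, 0, 0],
    [0, -1, 0, 0, 0, 0, 0],
    [0, -1, 0, 0, 0, 0, 0],
    [0, 0, 0, 0, 0, 0, 0],
    [0, 0, 0, 0, 0, 0, 0]
  ]
}}

```text
clock: 8.65
tool_pos: [0.57, 0.205, 0.0258]
tool_rot: [0.756, 0.655, 0.0, -0.0]
ft_force: [1.0, 0.7, 1.9]
gripper_width: 0.0001
finger_force: 0.6
```

```bash
python3 - <<'E'
from h import *
t=T()[:3,3];print(t,loc([.5451,.0266,-.1445],t))
E
```

```text
[0.56995404 0.20498913 0.02578996] [-0.0011  0.1801]
```

{"name": "move_arm", "arguments": {
  "steps": [
    [0, 15, 0, 0, 0, 0, 0],
    [0, 0, 0, -60, 0, 0, 0],
    [0, 0, 0, -60, 0, 0, 0],
    [0, 0, 0, -60, 0, 0, 0],
    [0, -60, -33, 0, 0, 0, 0],
    [0, -60, -33, 0, 0, 0, 0],
    [0, -60, -33, 0, 0, 0, 0],
    [0, -15, 0, 0, 0, 0, 0]
  ]
}}

```text
clock: 9.65
tool_pos: [0.4543, 0.054, 0.2051]
tool_rot: [0.757, 0.654, -0.001, -0.001]
ft_force: [0.8, 0.3, 1.0]
gripper_width: 0.0005
finger_force: 0.0
```

{"name": "move_arm", "arguments": {
  "steps": [
    [100, 0, 0, 0, 0, 0, -0.174],
    [100, 0, 0, 0, 0, 0, -0.175],
    [100, 0, 0, 0, 0, 0, -0.174],
    [100, 0, 0, 0, 0, 0, -0.175],
    [100, 0, 0, 0, 0, 0, -0.174],
    [100, 0, 0, 0, 0, 0, -0.175],
    [100, 0, 0, 0, 0, 0, -0.174],
    [100, 0, 0, 0, 0, 0, -0.175],
    [100, 0, 0, 0, 0, 0, -0.174],
    [100, 0, 0, 0, 0, -0.174, 0],
    [100, 0, 0, 0, 0, -0.174, 0],
    [100, 0, 0, 0, 0, -0.174, 0]
  ]
}}

```text
clock: 11.15
tool_pos: [0.4585, 0.0559, 0.2073]
tool_rot: [0.07, 0.963, -0.018, 0.261]
ft_force: [-0.1, -0.7, -0.1]
gripper_width: 0.094
finger_force: 0.0
```

```bash
python3 - <<'E'
from h import *
I,P=snap("wrist")
import pickle;pickle.dump((I,P),open("w4.pkl","wb"))
p=[.5451,.0266,-.1445]
print(T().round(3),loc(p,T()[:3,3]),r.state()["joint_pos"].round(2))
u=proj(P,w(p,np.array([[0,0,.05],[-.012,0,.044],[0,.1,.01]])));print(u)
x,y=u[0].astype(int);x0,y0=max(x-80,0),max(y-60,0);print(x0,y0)
cv2.imwrite("pics/w4.png",cv2.resize(I[y0:y0+120,x0:x0+160,::-1],(800,600),interpolation=cv2.INTER_CUBIC))
E
```

```text
[[-0.859  0.142  0.491  0.451]
 [ 0.123  0.99  -0.07   0.057]
 [-0.496  0.    -0.868  0.199]
 [ 0.     0.     0.     1.   ]] [-0.0979  0.0163] [-0.02 -0.39  2.22 -0.08  0.8  -1.41]
[[262.59083572 189.20124202]
 [262.39180611 176.22399545]
 [355.39569405 164.62703247]]
182 129
```

View pics/w4.png

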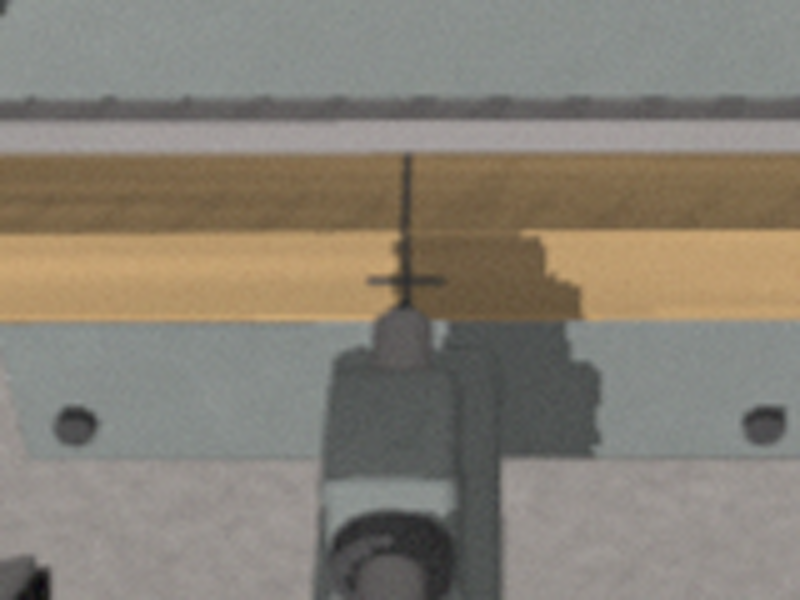

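The side view shows the rod's tip apex at (404,308) and the mark line at (406,282). That leaves the mark within about 0.4 mm of the tip, and the stick lies flat. Next is the mallet.

{"name": "move_arm", "arguments": {
  "steps": [
    [60, -7, -60, -10, 0, 0, 0],
    [60, -7, -60, -10, 0, 0, 0],
    [60, -7, -60, -10, 0, 0, 0],
    [60, -7, -60, -7, 0, 0, 0],
    [60, -7, -60, 0, 0, 0, 0],
    [60, 0, 0, 0, 0, 0, 0],
    [60, 0, 0, 0, 0, 0, 0]
  ]
}}

```text
clock: 12.08
tool_pos: [0.4261, -0.2422, 0.255]
tool_rot: [0.07, 0.964, -0.018, 0.257]
ft_force: [-0.5, -0.1, 0.5]
gripper_width: 0.0564
finger_force: 0.0
```

```bash
python3 - <<'E'
from h import *
import pickle
I,P=snap("wrist");S,Ps=snap("scene");D,Pd=snap("side")
o={}
for n in("wrist","scene","side"):
    o[n]=cut_out(n,"mallet"); print(n,[(round(d["score"],2),np.round(d["extent"]).tolist()) for d in o[n]])
    print(" holder",[(round(d["score"],2),np.round(d["extent"]).tolist()) for d in cut_out(n,"holder")])
pickle.dump((I,P,S,Ps,D,Pd,o),open("m.pkl","wb"))
print(T().round(3))
a=cv2.resize(I[:,:,::-1],(800,600),interpolation=cv2.INTER_CUBIC)
a[380:,0:0]=0
s=cv2.resize(S[130:230,190:300,::-1],(330,300),interpolation=cv2.INTER_CUBIC)
d=cv2.resize(D[150:250,240:350,::-1],(330,300),interpolation=cv2.INTER_CUBIC)
W=cv2.resize(I[:,:,::-1],(660,495),interpolation=cv2.INTER_CUBIC)[0:300]
cv2.imwrite("pics/m.png",np.vstack([W,np.hstack([s,d])]))
E
```

```text
wrist [(0.74, [278.0, 229.0, 61.0, 201.0])]
 holder [(0.78, [281.0, 132.0, 94.0, 111.0])]
scene [(0.84, [238.0, 174.0, 61.0, 44.0]), (0.6, [309.0, 166.0, 58.0, 25.0])]
 holder [(0.87, [251.0, 202.0, 45.0, 31.0])]
side [(0.97, [381.0, 202.0, 58.0, 45.0])]
 holder [(0.77, [294.0, 211.0, 54.0, 43.0])]
[[-0.858  0.143  0.493  0.426]
 [ 0.124  0.99  -0.072 -0.241]
 [-0.499 -0.    -0.867  0.255]
 [ 0.     0.     0.     1.   ]]
```

View pics/m.png

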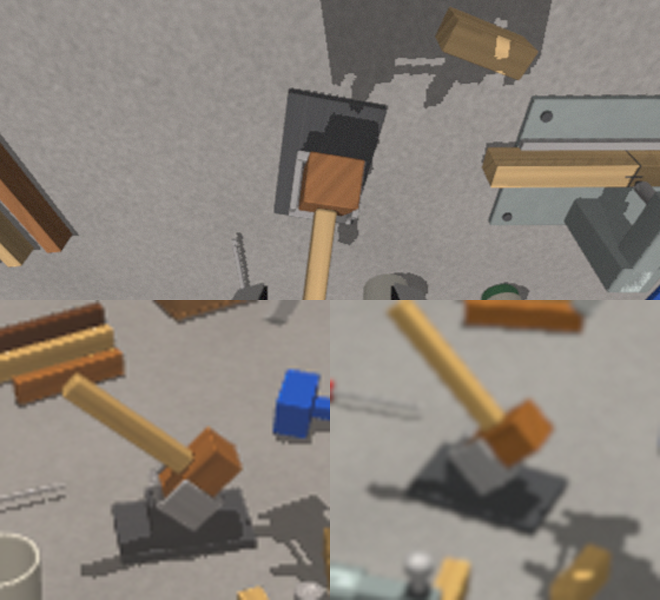

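The top crop (wrist) shows the wooden mallet, with its head's end face at (335,182), its handle running down from (325,210), and the holder foot's corners at (290,90), (387,106) and (275,213). The lower crops confirm the brown head and tan handle in the sloping grey cradle. The blue mallet head at (300,400) is the excluded look-alike. Next I fit the holder pose.

```bash
cat > f.py <<'E'
from h import *
import pickle
from scipy.optimize import minimize
from scipy.ndimage import binary_opening
I,P,S,Ps,D,Pd,o=pickle.load(open("m.pkl","rb"))
c=np.sqrt(.5);A=np.array([[c,0,c],[0,1,0],[-c,0,c]])
box=lambda a:np.array([(x,y,z) for x in a[0] for y in a[1] for z in a[2]])
H=box(((-.02,.02),(-.022,.022),(-.038,.038)));G=box(((.02,.17),(-.009,.009),(-.012,.012)))
def world(p,M): return w(p,M@A+[0,0,.072])
def ren(P,p,parts):
    m=np.zeros((420,560),np.uint8)
    for M in parts:
        u=proj(P,world(p,M)); cv2.fillConvexPoly(m,cv2.convexHull((u*16).round().astype(np.int32)),1,shift=4)
    return m>0
views=[(P,o["wrist"][0]["mask"]),(Ps,o["scene"][0]["mask"])]
def iou(P,m,p):
    q=ren(P,p,(H,G)); return (q&m).sum()/(q|m).sum()
if __name__=="__main__":
    px=np.array([(290,90),(387,106),(275,213)])/1.1786
    L=np.array([(-50,-45,6),(-50,45,6),(90,-45,6)])/1e3
    p0,e=fit(P,px,L,[.49,-.257,-.14]);print("foot fit",p0.round(4),e)
    for vs in(views,views[:1],views[1:]):
        f=lambda p:-sum(iou(*v,p) for v in vs)
        s=minimize(f,p0,method="Nelder-Mead",options=dict(initial_simplex=p0+np.array([[0,0,0],[.01,0,0],[0,.01,0],[0,0,.1]])));print(s.x.round(4),[round(iou(*v,s.x),3) for v in views])
    # top-face colour check
    hs=cv2.cvtColor(I,cv2.COLOR_RGB2HSV)[...]
    b=cv2.erode(ren(P,s.x,(H,)).astype(np.uint8),np.ones((5,5)))>0;print(np.median(hs[b],axis=0))
E
python3 f.py
```

```text
foot fit [ 0.4951 -0.2514 -0.316 ] [[-0.9, 0.5], [0.3, 0.8], [0.7, -1.8]]
[ 0.4952 -0.2539 -0.3225] [np.float64(0.932), np.float64(0.847)]
[ 0.4943 -0.2539 -0.3205] [np.float64(0.938), np.float64(0.835)]
[ 0.4946 -0.2552 -0.2869] [np.float64(0.879), np.float64(0.854)]
[ 13. 139. 147.]
```

```bash
cat > g.py <<'E'
from h import *
p=np.array([.495,-.2535,-.3215]);c=np.sqrt(.5)
C,s=np.cos(p[2]),np.sin(p[2])
mx=np.array([c*C,c*s,c]);my=np.array([-s,C,0]);mz=np.array([-c*C,-c*s,c])
Rt=np.c_[-mx,my,-mz];g=np.array([p[0],p[1],.072])+.065*mx
if __name__=="__main__":
    M=T();R=M[:3,:3]
    print("turn now->grasp",Ro.from_matrix(R.T@Rt).as_rotvec().round(4))
    pre=g+(.008-.10)*Rt[:,2]
    print("shift to pregrasp in grasp axes mm",(Rt.T@(pre-M[:3,3])*1e3).round(1),"then z +100; cur z",M[2,3])
    print("grasp tcp",g+.008*Rt[:,2],r.state()["joint_pos"].round(2))
E
python3 g.py
```

```text
turn now->grasp [ 0.1083 -0.2628  0.1418]
shift to pregrasp in grasp axes mm [15.4 10.4 86.6] then z +100; cur z 0.2550994809537102
grasp tcp [ 0.54397398 -0.26981103  0.11230509] [-0.95 -0.33  2.06  0.42  1.07 -2.51]
```

{"name": "move_arm", "arguments": {
  "steps": [
    [80, 0, 0, 0, 0.054, -0.131, 0.071],
    [80, 0, 0, 0, 0.054, -0.131, 0.071],
    [80, -16, 3, 41, 0, 0, 0],
    [80, -16, 3, 41, 0, 0, 0],
    [80, -16, 4, 41, 0, 0, 0],
    [80, 0, 0, 0, 0, 0, 0],
    [80, 0, 0, 0, 0, 0, 0]
  ]
}}

```text
clock: 13.4
tool_pos: [0.5432, -0.2706, 0.2017]
tool_rot: [0.148, 0.912, -0.061, 0.377]
ft_force: [0.1, -0.2, 0.5]
gripper_width: 0.0754
finger_force: 0.0
```

```bash
python3 - <<'E'
from g import *
M=T();R=M[:3,:3];print("turn",Ro.from_matrix(R.T@Rt).as_rotvec().round(4),"shift to grasp",(R.T@(g+.008*Rt[:,2]-M[:3,3])*1e3).round(1),r.state()["joint_pos"].round(2))
import pickle,f
I,P=snap("wrist");d=cut_out("wrist","mallet");print([(round(e["score"],2),np.round(e["extent"]).tolist()) for e in d])
if d: 
    m=d[0]["mask"];from scipy.optimize import minimize
    S=minimize(lambda q:-f.iou(P,m,q)-f.iou(*f.views[0],q),p,method="Nelder-Mead",options=dict(initial_simplex=p+np.array([[0,0,0],[.01,0,0],[0,.01,0],[0,0,.1]])))
    print(S.x.round(4),f.iou(P,m,p),f.iou(P,m,S.x))
E
```

```text
turn [ 0.0001 -0.0016 -0.001 ] shift to grasp [62.7  0.9 63.7] [-0.78 -0.1   2.11  0.7   0.5  -2.55]
[(0.81, [283.0, 148.0, 95.0, 294.0])]
[ 0.4944 -0.2536 -0.3218] 0.9189126394052045 0.9342218737749902
```

{"name": "move_arm", "arguments": {
  "steps": [
    [80, 25, 0, 25, 0, 0, 0],
    [80, 20, 1, 20, 0, 0, 0],
    [80, 12, 0, 12, 0, 0, 0],
    [80, 6, 0, 7, 0, 0, 0],
    [80, 0, 0, 0, 0, 0, 0],
    [80, 0, 0, 0, 0, 0, 0]
  ]
}}

```text
clock: 14.25
tool_pos: [0.549, -0.2671, 0.1233]
tool_rot: [0.152, 0.915, -0.063, 0.369]
ft_force: [-0.1, 0.6, 0.9]
gripper_width: 0.0752
finger_force: 0.0
```

```bash
python3 - <<'E'
from g import *
M=T();R=M[:3,:3];print("turn",Ro.from_matrix(R.T@Rt).as_rotvec().round(4),"shift to grasp",(R.T@(g+.008*Rt[:,2]-M[:3,3])*1e3).round(1),r.state()["joint_pos"].round(2))
E
```

```text
turn [-0.0092 -0.0179 -0.0042] shift to grasp [10.4 -4.1  5.2] [-0.75  0.07  2.15  0.97  0.35 -2.82]
```

Joint 6 hit its limit, so I rise, flip the tool half a turn and come down again with the equivalent grasp.

{"name": "move_arm", "arguments": {
  "steps": [
    [80, -32, 0, -32, 0, 0, 0],
    [80, -32, 0, -32, 0, 0, 0],
    [80, 0, 0, 0, 0, 0, 0.1745],
    [80, 0, 0, 0, 0, 0, 0.1745],
    [80, 0, 0, 0, 0, 0, 0.1745],
    [80, 0, 0, 0, 0, 0, 0.1745],
    [80, 0, 0, 0, 0, 0, 0.1745],
    [80, 0, 0, 0, 0, 0, 0.1745],
    [80, 0, 0, 0, 0, 0, 0.1745],
    [80, 0, 0, 0, 0, 0, 0.1745],
    [80, 0, 0, 0, 0, 0, 0.1745]
  ]
}}

```text
clock: 15.62
tool_pos: [0.5502, -0.2672, 0.2133]
tool_rot: [0.756, 0.537, 0.217, 0.305]
ft_force: [-0.4, 0.6, 0.3]
gripper_width: 0.0751
finger_force: 0.0
```

{"name": "move_arm", "arguments": {
  "steps": [
    [80, 0, 0, 0, 0, 0, 0.1745],
    [80, 0, 0, 0, 0, 0, 0.1745],
    [80, 0, 0, 0, 0, 0, 0.1745],
    [80, 0, 0, 0, 0, 0, 0.1745],
    [80, 0, 0, 0, 0, 0, 0.1745],
    [80, 0, 0, 0, 0, 0, 0.1745],
    [80, 0, 0, 0, 0, 0, 0.1745],
    [80, 0, 0, 0, 0, 0, 0.1745],
    [80, 0, 0, 0, 0, 0, 0.1745],
    [80, 0, 0, 0, 0, 0, 0],
    [80, 0, 0, 0, 0, 0, 0]
  ]
}}

```text
clock: 17.0
tool_pos: [0.5501, -0.2671, 0.2128]
tool_rot: [0.915, -0.151, 0.368, 0.063]
ft_force: [-0.1, -0.1, -0.2]
gripper_width: 0.0751
finger_force: 0.0
```

```bash
sed -i 's/Rt=np.c_\[-mx,my,-mz\]/Rt=np.c_[mx,-my,-mz]/' g.py; cat > q.py <<'E'
from g import *
M=T();R=M[:3,:3];print("turn",Ro.from_matrix(R.T@Rt).as_rotvec().round(4),"shift to grasp, grasp axes",(Rt.T@(g+.008*Rt[:,2]-M[:3,3])*1e3).round(1),r.state()["joint_pos"].round(2))
E
python3 q.py
```

```text
turn [ 0.0088  0.0195 -0.0022] shift to grasp, grasp axes [-74.6   4.5  67.5] [-0.75 -0.1   2.08  0.6   0.52  0.72]
```

{"name": "move_arm", "arguments": {
  "steps": [
    [80, 0, 0, 0, 0.009, 0.0195, -0.002],
    [80, -27, 2, 25, 0, 0, 0],
    [80, -22, 2, 20, 0, 0, 0],
    [80, -14, 0.5, 13, 0, 0, 0],
    [80, -8, 0, 6, 0, 0, 0],
    [80, -3.6, 0, 3.5, 0, 0, 0],
    [80, 0, 0, 0, 0, 0, 0],
    [80, 0, 0, 0, 0, 0, 0]
  ]
}}

```text
clock: 18.0
tool_pos: [0.5443, -0.2698, 0.1127]
tool_rot: [0.912, -0.149, 0.378, 0.061]
ft_force: [0.4, -0.7, 0.3]
gripper_width: 0.075
finger_force: 0.0
```

```bash
python3 q.py
```

```text
turn [ 0.0001 -0.0007 -0.0021] shift to grasp, grasp axes [-0.5  0.1  0. ] [-0.78  0.09  2.17  1.14  0.35  0.13]
```

Exactly at the grasp pose. I close the gripper, then lift straight up (tool −z and +x in equal parts).

{"name": "move_arm", "arguments": {
  "steps": [
    [0, 0, 0, 0, 0, 0, 0],
    [0, 0, 0, 0, 0, 0, 0],
    [0, 0, 0, 0, 0, 0, 0],
    [0, 0, 0, 0, 0, 0, 0],
    [0, 0, 0, 0, 0, 0, 0],
    [0, 0, 0, 0, 0, 0, 0]
  ],
  "squeeze": 50
}}

```text
clock: 18.75
tool_pos: [0.5439, -0.2694, 0.1118]
tool_rot: [0.912, -0.149, 0.378, 0.06]
ft_force: [1.0, 0.5, 0.3]
gripper_width: 0.0185
finger_force: 0.0
```

```bash
python3 q.py
```

```text
turn [-0.0004  0.0006 -0.0031] shift to grasp, grasp axes [ 0.5  0.4 -0.2] [-0.78  0.09  2.17  1.14  0.35  0.13]
```

{"name": "move_arm", "arguments": {
  "steps": [
    [0, 0, 0, 0, 0, 0, 0],
    [0, 0, 0, 0, 0, 0, 0],
    [0, 7, 0, -7, 0, 0, 0],
    [0, 14, 0, -14, 0, 0, 0],
    [0, 21, 0, -21, 0, 0, 0],
    [0, 25, 0, -25, 0, 0, 0],
    [0, 25, 0, -25, 0, 0, 0],
    [0, 20, 0, -20, 0, 0, 0],
    [0, 0, 0, 0, 0, 0, 0],
    [0, 0, 0, 0, 0, 0, 0]
  ]
}}

```text
clock: 20.0
tool_pos: [0.5429, -0.2687, 0.2675]
tool_rot: [0.913, -0.149, 0.376, 0.059]
ft_force: [-1.0, -0.4, -2.7]
gripper_width: 0.0172
finger_force: 50.0
```

```bash
python3 q.py; python3 - <<'E'
from h import *
for n in("scene","side"):
    camera(n);print(n,[(round(d["score"],2),np.round(d["extent"]).tolist()) for d in cut_out(n,"mallet")])
E
```

```text
turn [-0.0021  0.0045 -0.0036] shift to grasp, grasp axes [-108.7    0.7  110.7] [-0.78 -0.2   2.04  0.55  0.64  0.78]
scene [(0.76, [238.0, 131.0, 67.0, 54.0]), (0.62, [308.0, 166.0, 61.0, 23.0])]
side [(0.88, [288.0, 130.0, 61.0, 68.0]), (0.88, [379.0, 200.0, 57.0, 41.0])]
```

{"name": "move_arm", "arguments": {
  "steps": [
    [0, 0, 0, 0, 0, -0.157, 0],
    [0, 0, 0, 0, 0, -0.157, 0],
    [0, 0, 0, 0, 0, -0.157, 0],
    [0, 0, 0, 0, 0, -0.157, 0],
    [0, 0, 0, 0, 0, -0.157, 0],
    [0, 0, 0, 0, 0, 0, 0],
    [0, 0, 0, 0, 0, 0, 0]
  ]
}}

```text
clock: 21.08
tool_pos: [0.5434, -0.2693, 0.269]
tool_rot: [0.987, -0.161, 0.0, -0.002]
ft_force: [-0.9, 0.4, -2.5]
gripper_width: 0.0175
finger_force: 50.0
```

```bash
cat > k.py <<'E'
from h import *
M=T();R=M[:3,:3];x=R[:,0];d=np.r_[x[:2]/np.linalg.norm(x[:2]),0]
Rw=np.c_[d,np.cross([0,0,-1.],d),[0,0,-1.]]
head=M[:3,3]-.008*R[:,2]-.065*x
cap=np.array([.5453,.0272,.150])
print(M.round(3),"turn to level",Ro.from_matrix(R.T@Rw).as_rotvec().round(4))
print("head",head.round(4),"shift tool axes mm",(Rw.T@(cap+[0,0,.078]-head)*1e3).round(1),r.state()["joint_pos"].round(2))
E
python3 k.py
```

```text
[[ 0.948 -0.318  0.001  0.543]
 [-0.318 -0.948  0.003 -0.269]
 [-0.    -0.003 -1.     0.269]
 [ 0.     0.     0.     1.   ]] turn to level [-0.0033  0.0002 -0.    ]
head [ 0.4818 -0.2487  0.2771] shift tool axes mm [ -27.4 -281.8   49.1] [-0.6   0.24  1.39  0.    1.51  1.29]
```

{"name": "move_arm", "arguments": {
  "steps": [
    [0, -2, -20, 0, 0, 0, 0],
    [0, -4, -38, 0, 0, 0, 0],
    [0, -5, -50, 0, 0, 0, 0],
    [0, -5, -50, 0, 0, 0, 0],
    [0, -5, -50, 0, 0, 0, 0],
    [0, -4, -40, 0, 0, 0, 0],
    [0, -2, -23, 0, 0, 0, 0],
    [0, 0, -11, 0, 0, 0, 0],
    [0, 0, 0, 0, 0, 0, 0],
    [0, 0, 0, 0, 0, 0, 0]
  ]
}}

```text
clock: 22.32
tool_pos: [0.6075, 0.0054, 0.2711]
tool_rot: [0.987, -0.161, 0.0, -0.001]
ft_force: [-0.6, -1.0, -1.8]
gripper_width: 0.0174
finger_force: 50.0
```

```bash
python3 k.py; cat > v.py <<'E'
# fit the mallet's shift/tilt in hand to colour masks of scene+side
from h import *
from f import H,G
from scipy.optimize import minimize
M=T();V=[]
for n in("scene","side"):
    I,P=snap(n);d=cut_out(n,"mallet");u=None
    exp=proj(P,(M[:3,3]-.008*M[:3,2]-.03*M[:3,0])[None])[0]
    d=[e for e in d if np.hypot(*(np.array(e["extent"][:2])-exp))<60]
    print(n,len(d),exp.round(),[(round(e["score"],2),np.round(e["extent"]).tolist()) for e in d])
    if d: V.append((P,d[0]["mask"]))
def ren(P,q):
    # q: x,z shift of head centre in tool axes, pitch about tool y
    m=np.zeros((420,560),np.uint8);Rm=M[:3,:3]@Ro.from_rotvec([0,q[2],0]).as_matrix()@np.diag([1,-1,-1])
    o=M[:3,3]+M[:3,:3]@np.array([-.065+q[0],0,-.008+q[1]])
    for B in(H,G):
        u=proj(P,B@Rm.T+o);cv2.fillConvexPoly(m,cv2.convexHull((u*16).round().astype(np.int32)),1,shift=4)
    return m>0
# only score where the gripper cannot hide it: precision of mask inside model plus head coverage
def f(q):
    return -sum((ren(P,q)&m).sum()/(ren(P,q)|m).sum() for P,m in V)
q0=np.zeros(3);s=minimize(f,q0,method="Nelder-Mead",options=dict(initial_simplex=np.array([[0,0,0],[.008,0,0],[0,.008,0],[0,0,.1]])))
print("q",s.x.round(4),f(q0),s.fun)
E
python3 v.py
```

```text
[[ 0.948 -0.319  0.001  0.607]
 [-0.319 -0.948  0.002  0.005]
 [ 0.    -0.002 -1.     0.271]
 [ 0.     0.     0.     1.   ]] turn to level [-0.0021 -0.0002  0.    ]
head [0.5459 0.0261 0.2791] shift tool axes mm [-0.9 -0.9 51.1] [-0.13  0.24  1.39  0.    1.51  1.76]
scene 2 [279. 184.] [(0.67, [314.0, 164.0, 48.0, 19.0]), (0.64, [261.0, 183.0, 95.0, 41.0])]
side 1 [255. 188.] [(0.84, [240.0, 190.0, 79.0, 46.0])]
q [-0.0001  0.0009 -0.0084] -0.7673096318871007 -0.7744167178831204
```

{"name": "move_arm", "arguments": {
  "steps": [
    [0, -0.5, -0.5, 15, 0, 0, 0],
    [0, -0.4, -0.4, 17, 0, 0, 0],
    [0, 0, 0, 12, 0, 0, 0],
    [0, 0, 0, 5, 0, 0, 0],
    [0, 0, 0, 0, 0, 0, 0],
    [0, 0, 0, 0, 0, 0, 0]
  ]
}}

```text
clock: 23.28
tool_pos: [0.6078, 0.0074, 0.2226]
tool_rot: [0.987, -0.161, 0.001, -0.001]
ft_force: [-0.1, 0.7, -2.7]
gripper_width: 0.0174
finger_force: 50.0
```

```bash
python3 k.py; sed -i 's/    if d: V/    d.sort(key=lambda e:np.hypot(*(np.array(e["extent"][:2])-exp)))\n    if d: V/' v.py; cat >> v.py <<'E'
S,_=snap("scene");D,_=snap("side")
def z(I,c): x,y=c;return cv2.resize(I[y-55:y+55,x-40:x+33,::-1],(398,600),interpolation=cv2.INTER_CUBIC)
cap=np.array([[.5453,.0272,.175]])
cs=[(proj(P,cap)[0]).astype(int) for P,_ in V];print(cs)
cv2.imwrite("pics/fin.png",np.hstack([z(S,cs[0]),z(D,cs[1])]))
E
python3 v.py
```

```text
[[ 0.948 -0.318  0.002  0.608]
 [-0.318 -0.948  0.002  0.007]
 [ 0.001 -0.003 -1.     0.223]
 [ 0.     0.     0.     1.   ]] turn to level [-0.0027 -0.0012  0.    ]
head [0.5462 0.0281 0.2306] shift tool axes mm [-0.6  1.1  2.6] [-0.13  0.27  1.45  0.    1.42  1.76]
scene 2 [279. 202.] [(0.85, [310.0, 164.0, 59.0, 22.0]), (0.61, [260.0, 201.0, 86.0, 40.0])]
side 1 [255. 206.] [(0.58, [240.0, 207.0, 80.0, 44.0])]
q [0.0004 0.0024 0.0277] -1.467870378980088 -1.4772051679837435
[array([293, 218]), array([269, 228])]
```

View pics/fin.png

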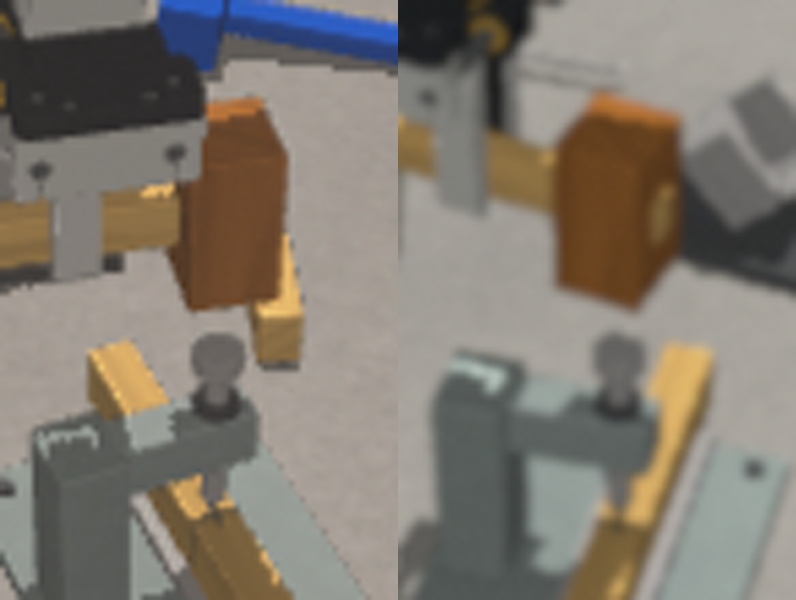

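The final view shows the head upright and the handle level. The head's lower corners are at (190,310) and (280,297) in the scene crop, and at (160,285) and (239,308) in the side crop. It stands over the cap with air between them. I compare these corners with the predicted ones.

```bash
python3 - <<'E'
from h import *
M=T();R=M[:3,:3];o=M[:3,3]+R@np.array([-.065,0,-.008])
F=np.array([(x,y,z) for z in(.038,-.038) for x in(-.02,.02) for y in(-.022,.022)])
for n,off in(("scene",(253,163)),("side",(229,173))):
    I,P=snap(n);k=5.4545
    u=(proj(P,F@R.T+o)-off+.5)*k;print(n,"low(+)",u[:4].round().tolist(),"up",u[4:].round().tolist())
    print(" cap",((proj(P,[[.5453,.0272,.15]])-off+.5)*k).round())
E
```

```text
scene low(+) [[284.0, 303.0], [257.0, 238.0], [191.0, 316.0], [167.0, 250.0]] up [[293.0, 157.0], [264.0, 95.0], [195.0, 170.0], [169.0, 106.0]]
 cap [[222. 348.]]
side low(+) [[240.0, 316.0], [284.0, 257.0], [154.0, 290.0], [200.0, 232.0]] up [[241.0, 171.0], [287.0, 114.0], [152.0, 145.0], [200.0, 89.0]]
 cap [[221. 347.]]
```

{"name": "move_arm", "arguments": {
  "steps": [
    [0, -0.6, 0.8, 2.5, 0, 0, 0],
    [0, 0, 0, 0, 0, 0, 0],
    [0, 0, 0, 0, 0, 0, 0],
    [0, 0, 0, 0, 0, 0, 0],
    [0, 0, 0, 0, 0, 0, 0]
  ]
}}

```text
clock: 24.3
tool_pos: [0.6066, 0.0069, 0.2195]
tool_rot: [0.987, -0.161, 0.0, -0.001]
ft_force: [0.1, -0.1, -2.3]
gripper_width: 0.0175
finger_force: 50.0
```

```bash
python3 k.py; python3 -c "
from bench import r;print(r.finish_job())"
```

```text
[[ 0.948 -0.318  0.001  0.607]
 [-0.318 -0.948  0.002  0.007]
 [-0.    -0.002 -1.     0.219]
 [ 0.     0.     0.     1.   ]] turn to level [-0.0025  0.     -0.    ]
head [0.5449 0.0275 0.2275] shift tool axes mm [ 0.4  0.2 -0.5] [-0.13  0.27  1.46  0.    1.41  1.76]
the job is handed in; nothing more can be done
None
```

The job is handed in at about 24 s: by my camera measurements the stick's mark is within about 0.5 mm of the punch tip with the stick flat, and the mallet is held still and level, centred about 4 cm above the cap. I was not shown a verdict.

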